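# Open the vent cap of the spray-adhesive canister

### The job

Vent the grey adhesive canister on the upholstery bench: flip its hinged top tab up and right back clear of the cap, then unscrew the push-and-turn cap beneath it by pressing it down until its spring resists firmly, turning it anticlockwise, and carrying on to its stop, not quite half a turn. Work gently, never pushing or pulling the canister on its rubber mount with more than about 25 N, leave the tab folded back, and leave the other things on the bench where they are.

Things in the scene. Friction and masses are not known exactly. Their poses are not given: they have to be found in the camera images.
- canister: Squat grey metal canister standing in a dark round foot, 132 mm across, bolted to the bench. Origin: centre of the foot's underside, on the cap's axis; z up; x points from the cap towards the tab's hinge. Can 110 mm across, its flat top 95 mm up; a neck 36 mm wide rises from there to 120 mm and carries a black ribbed round cap, 42 mm across, 26 mm tall, under the tab.
- neck (a point): Centre of the neck's top. The can sits in a rubber mount that gives 0.6 mm per 10 N any way. The cap's top starts 30 to 46 mm above this point (varies, NOT measured): the cap floats, and goes down through this free play against 2 N until its spring is felt with its top at 30 mm. The spring starts at 3 N, adds 5 N per mm and bottoms hard after 4 mm, at 23 N.
- cap (a joint): Turn of the cap (rad): 0 to 0.1 = locked home, grows anticlockwise seen from above, 2.6 = unscrewed, at its stop. It is locked unless pressed 2 to 2.5 mm into its spring (13 to 16 N, so 17 to 20 N is a good load); held so it turns, with under 0.15 N m; past 0.6 rad the lock no longer catches and no press is needed. It rises 0.5 mm per rad.
- tab (a joint): Angle of the flip-top tab (rad): 0 = closed, level over the cap; grows as its tongue is lifted and swung up and over the hinge; 2.2 = folded back at its stop. Stays where it is left (0.06 N m of friction). It is 5 mm thick: a 48 mm disc over the cap, then, on the side away from the hinge, a tongue 18 mm wide, 64 to 100 mm from the hinge, with free air beside and below.
- hinge (a point): Middle of the tab's hinge axis, on the can 40 mm in +x from the cap's axis and 169 mm up; the hinge axis is this point's y. A post 8 mm thick and 24 mm wide carries it, from the can's top up to 166 mm.
- tongue (a point): Point in the middle of the tab's tongue, 88 mm from the hinge axis and 12 mm from the tongue's end; its axes are the tab's: closed, they are the canister's; y lies along the hinge.
- spring_a: Bystander: upright steel coil spring, 68 mm across, 85 mm tall, beside the canister; origin: centre of its underside.
- staple_tray: Bystander: dark steel staple tray 110 x 75 x 30 mm beside the canister; origin: centre of its underside.
- spring_b: Bystander: a second coil spring, 68 mm across, 85 mm tall; origin: centre of its underside.
- staple_gun: Bystander: staple gun lying on its side, about 150 x 120 x 40 mm; origin under the middle of its barrel.
- mallet: Bystander: hammer lying on the bench, along its x.
- twine: Bystander: spool of twine, 60 mm across, 56 mm tall; origin: centre of its underside.
- button_jar: Bystander: glass jar, 60 mm across, 75 mm tall; origin: centre of its underside.
Things that resemble listed ones, but are neither listed nor needed, are in the scene too. Leave any blue or green look-alike of the canister alone.

How it is judged:
On the way, in this order (a step that is already met when the one before it is completed fails the run):
1. the tab is folded back past 1.8 rad while the cap is still locked (under 0.3 rad) (value of joint tab above 1.8 rad and value of joint cap below 0.3 rad), for 0.1 s.
2. the cap is unscrewed to its stop (past 2.4 rad) (value of joint cap above 2.4 rad), for 0.1 s.
At the end, for the whole second after the job is handed in: The tab stands folded back past 1.8 rad, the cap is unscrewed past 2.4 rad (stop at 2.6), and both are at rest (value of joint tab above 1.8 rad and value of joint cap above 2.4 rad and velocity of joint cap between -0.05 and 0.05 rad/s and velocity of joint tab between -0.05 and 0.05 rad/s); the robot touches nothing.
It fails at once if the canister is pushed or pulled with more than 25 N, so that its neck shifts over 1.5 mm on the rubber mount (distance of neck from where it was at the start of the episode above 0.0015 m).
It fails at once if a bystander is shifted by more than 25 mm (distance of any of spring_a, staple_tray, spring_b, staple_gun, mallet, twine, button_jar from where it was at the start of the episode above 0.025 m).
It also fails if it takes over 72 s, if anything falls off the work surface, if the arm or the gripper's body presses on something with over 40 N, if the wrist force passes 120 N, or if a joint passes its speed limit or range.

### The arm

A 6-joint arm with a two-finger parallel gripper is mounted at the origin on the work surface. World frame = base frame: x ahead of the robot, y to its left, z up, the work surface at z = 0. Lengths are in m, angles in rad, forces in N, time in s.
With the tool pointing down it reaches from about 0.3 to 0.775 m from the base axis. Payload 14.6 kg.
Tool frame: the origin (TCP) lies on the centre line of the jaws, within the pads' length; the fingertips stand 25 mm ahead of it and the grasp point (between the pads) lies 6 mm ahead of it (ctrl.tip_reach is the distance from the TCP to the fingertips, in m); z points along the fingers, y is the line along which they close (so a half turn about z gives the same grasp; the last joint's range is limited). The gripper opens to 94 mm and grips with 3 to 60 N. Pads are 16 mm wide; open, the fingers measure 119 mm over their backs; the gripper's body (75 mm by 177 mm) begins 78 mm behind the grasp point.
Start: joints at [-1.272, 0.3, 1.521, -0, 1.321, -0.067], TCP at [0.197, -0.514, 0.23] pointing down, gripper open.
Joint ranges: [-3.03, 3.03], [-0.79, 2.21], [0.23, 2.52], [-1.04, 4.18], [0, 3.07], [-2.55, 2.55]. Speed limits (rad/s): [2.22, 2.22, 2.57, 3.14, 3.14, 3.14].

### API

Orientations are given as [roll, pitch, yaw] about the fixed x, y, z axes, in that order (R = Rz(yaw) Ry(pitch) Rx(roll)).
In Python, from station import ctrl gives the robot as it stands. The module is installed in compiled form; this text tells all that it offers.
- The arm moves only by the tool apply_moves, never from a script. Its argument "deltas" is a list of rows, each a list of 7 numbers: the closure in counts, from 0 (fully open) to 255 (shut), then the shift along the world's x, y, z in cm, then the turn, a rotation vector about the world's x, y, z in rad. In form: [[jaw, tx, ty, tz, ax, ay, az], ...]. A call has 1 to 10 rows; each row shifts and turns the commanded pose from where the row before left it; what a row does not reach is not made up. A row lasts 1/10 s, in which the tool goes at most 50 mm and 8.59 degrees, less where a joint would pass 70% of its speed; a pose out of reach is approached as far as the arm can. A call with a gripper value outside its range is refused whole. The fingers move at their own pace and stop on an object; "grip_force" is the grip in N (left out, the last holds). Time passes only in rows, so rows that do not move let the fingers close. It gives the time, the measured TCP pose, the force, the opening and the grip force at its end, in the units of the state.
- ctrl.get_obs(): the state, without advancing time (a new reading comes with each control period).
- ctrl.camera(name): name is "side" or "top"; returns a dict with "img" (480x640x3 uint8, red, green, blue), "K" (3x3 intrinsics, pixels), "pose" (4x4, takes a point from camera to world coordinates). Camera axes: x right, y up, looking along -z (the intrinsics and any distortion apply to the point x, -y, -z); pixel columns grow to the right and rows downward; lengths in m; the calibration is good to about 2 mm. A picture is of the moment at which its call begins. There is no depth.
- ctrl.hand_in(): hands the job in; it is judged then, once.
The state is a dict: "time_s": time; "qpos": joint angles; "joint_vel": joint speeds; "tau": joint torques, N m; "ee_pos": TCP position; "eef_rot": TCP orientation; "force": force on the tool from outside, world axes, zero at the start; "moment": the same for the moment, N m; "grip_width": finger opening in m; "grip_force": force on a finger pad.
Only numpy, scipy, OpenCV 4.12 (cv2) and the standard library are available. Lean on these libraries where they do the work, as an engineer would, in place of code of your own. Each camera call takes 0.05 s, during which the arm holds its last target. There are 200 camera calls.

## Working session

There is one attempt and no reset: what is moved stays moved. The work goes in short steps, Python scripts to look and compute and a tool call to move; the robot and the scene stay as the last step left them, time stands still between calls to the robot, and variables do not carry over. Pictures are saved under pics/ and viewed, at most 10 in all, crops included, and the job is handed in when it is done.

Besides the shell and the picture viewer there is one more tool, called after ">>>" as name(argument=value, ...), one argument or row to a line, values as JSON. apply_moves: Moves the arm, as the interface text tells. Its arguments: {"type":"object","properties":{"deltas":{"type":"array"},"grip_force":{"type":"number"}},"required":["deltas"]}

```bash
mkdir -p pics; cat > h.py <<'E'
import numpy as np, cv2
from station import ctrl
def snap(n,f):
    c=ctrl.camera(n); cv2.imwrite(f,c["img"][:,:,::-1]); np.savez(f[:-4]+".npz",img=c["img"],K=c["K"],pose=c["pose"]); return c
def ray(c,u,v):
    K=c["K"];d=np.linalg.inv(K)@[u,v,1.0];d=np.array([d[0],-d[1],-d[2]])
    P=c["pose"];return P[:3,3],P[:3,:3]@d
def atz(c,u,v,z):
    o,d=ray(c,u,v);return o+d*(z-o[2])/d[2]
def proj(c,p):
    P=c["pose"];q=P[:3,:3].T@(np.array(p)-P[:3,3]);x=c["K"]@[q[0],-q[1],-q[2]];return x[:2]/x[2]
E
python3 - <<'E'
from h import *
for n in("side","top"):
    c=snap(n,f"pics/{n}0.png");print(n,c["K"].round(1).tolist(),c["pose"].round(3).tolist(),[k for k in c])
print(ctrl.get_obs())
E
```

```text
side [[507.6, 0.0, 318.6], [0.0, 507.6, 238.0], [0.0, 0.0, 1.0]] [[-0.989, 0.097, -0.115, 0.353], [-0.15, -0.625, 0.766, 0.851], [0.003, 0.775, 0.632, 0.855], [0.0, 0.0, 0.0, 1.0]] ['img', 'K', 'pose']
top [[533.9, 0.0, 322.0], [0.0, 533.9, 236.3], [0.0, 0.0, 1.0]] [[0.017, 0.988, -0.155, 0.339], [-1.0, 0.018, 0.004, -0.012], [0.007, 0.155, 0.988, 1.277], [0.0, 0.0, 0.0, 1.0]] ['img', 'K', 'pose']
{'time_s': 0.1, 'qpos': array([-1.27161172e+00,  3.00421144e-01,  1.52150548e+00, -6.73843659e-06,
        1.32067822e+00, -6.66236677e-02]), 'joint_vel': array([-0.00031304, -0.00266635, -0.00243024,  0.00044231, -0.00016957,
       -0.0013608 ]), 'tau': array([ 1.28543197e-04, -5.32647979e+01, -3.53281689e+01,  7.08647934e-02,
        2.35029700e-02, -7.48771549e-05]), 'ee_pos': array([ 0.19666197, -0.5134244 ,  0.2299457 ]), 'eef_rot': array([-3.14058228e+00, -6.08729002e-05,  3.65809913e-01]), 'force': array([0.06469383, 0.5354034 , 0.48703876]), 'moment': array([ 0.0376644 ,  0.02172392, -0.01260392]), 'grip_force': 0.0, 'grip_width': 0.0941462066605907}
```

View pics/side0.png

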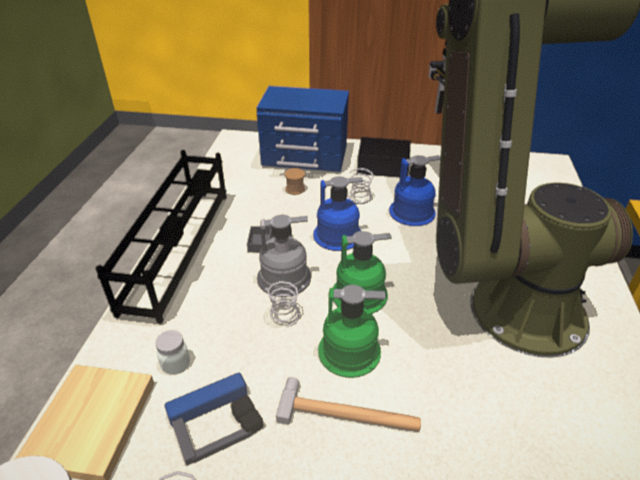

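View pics/top0.png

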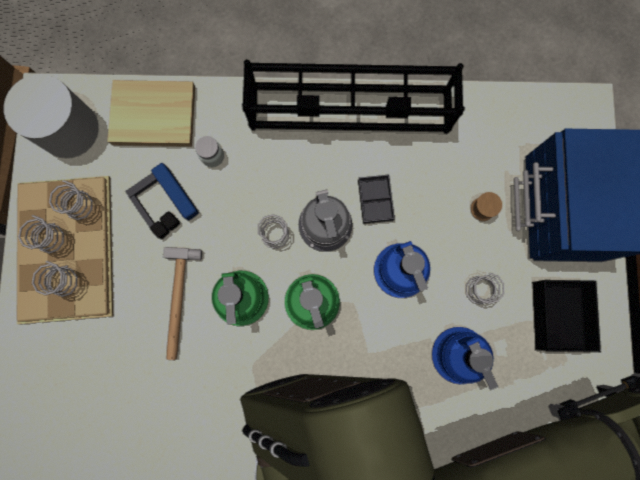

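The candidates in the top view are the grey canister (325,220), the greens (239,297) and (312,300), the blues (402,270) and (463,355), and a plain grey cylinder (50,115). I choose the grey canister at (325,220), which is (283,255) in the side view, and check it in a close crop.

```bash
python3 - <<'E'
from h import *
a=cv2.imread("pics/top0.png")[170:270,275:375];b=cv2.imread("pics/side0.png")[205:305,235:335]
cv2.imwrite("pics/crop0.png",np.hstack([cv2.resize(x,(400,400),interpolation=cv2.INTER_CUBIC) for x in(a,b)]))
E
```

```text
(no output)
```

View pics/crop0.png

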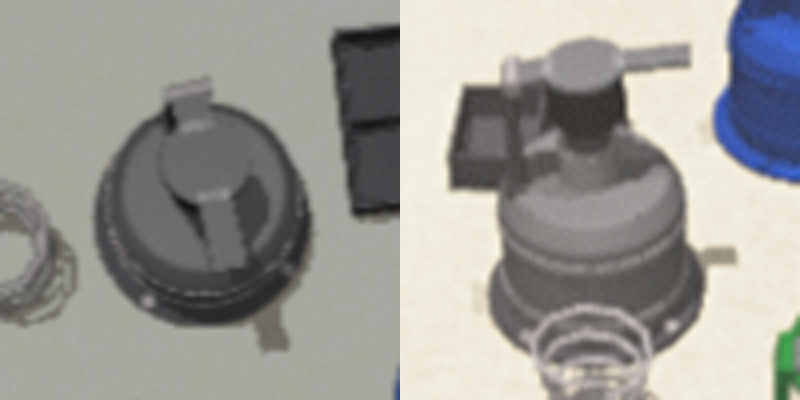

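Crop: the grey can has its hinge at far +x (side px 263,222; top px 322,191). The tongue points towards the robot, with its end at top px (332,236) and side px (307,219). I'll triangulate these.

```bash
python3 - <<'E'
from h import *
t=dict(np.load("pics/top0.npz"));s=dict(np.load("pics/side0.npz"))
def tri(a,b):
    o1,d1=ray(t,*a);o2,d2=ray(s,*b)
    k=np.linalg.lstsq(np.c_[d1,-d2],o2-o1,rcond=None)[0];p,q=o1+k[0]*d1,o2+k[1]*d2
    return ((p+q)/2).round(4),np.linalg.norm(p-q).round(4)
pts={"hinge":((322,191.5),(263,221)),"disc":((326.7,210.7),(281.7,221.3)),"tip":((332.5,236.5),(307.5,219))}
for k,v in pts.items(): print(k,*tri(*v),atz(t,*v[0],.171).round(4),atz(s,*v[1],.171).round(4))
print("foot",atz(t,325.7,223.7,.012),"disc-tip top dir")
for n,p in dict(spring_a=(275,233),tray=(377,199),green1=(312,300),green2=(239,297),blue=(402,270)).items(): print(n,atz(t,*p,.05).round(3))
E
```

```text
hinge [ 0.6075 -0.0149  0.1749] 0.002 [ 0.6095 -0.0148  0.171 ] [ 0.6079 -0.0197  0.171 ]
disc [ 0.5674 -0.0255  0.1706] 0.0014 [ 0.5681 -0.0255  0.171 ] [ 0.5666 -0.025   0.171 ]
tip [ 0.5117 -0.0385  0.1739] 0.002 [ 0.5131 -0.0385  0.171 ] [ 0.5113 -0.0421  0.171 ]
foot [ 0.56895955 -0.02552908  0.012     ] disc-tip top dir
spring_a [0.538 0.093 0.05 ]
tray [ 0.623 -0.145  0.05 ]
green1 [0.384 0.003 0.05 ]
green2 [0.388 0.17  0.05 ]
blue [ 0.457 -0.203  0.05 ]
```

The hinge-to-tip distance comes out at 99 mm (100 given), the height at 0.171 m and the yaw at about 0.24 rad, all consistent. The axis is at about (0.568,-0.0255) and the tongue point at about (0.522,-0.037). Moving above the tongue.

>>> apply_moves(
  deltas=[
    [0,0,0,3.5,0,0,0],
    [0,0,0,3.5,0,0,-0.126],
    [0,2.7,4,0,0,0,0],
    [0,2.7,4,0,0,0,0],
    [0,2.7,4,0,0,0,0],
    [0,2.7,4,0,0,0,0],
    [0,2.7,4,0,0,0,0],
    [0,2.7,4,0,0,0,0],
    [0,2.7,4,0,0,0,0],
    [0,2.7,4,0,0,0,0],
  ],
  grip_force=3,
)

```text
time_s: 1.1
ee_pos: [0.4133, -0.1917, 0.3004]
eef_rot: [3.142, -0.0, 0.24]
force: [1.0, -0.7, 0.3]
grip_width: 0.0941
grip_force: 0.0
```

>>> apply_moves(
  deltas=[
    [0,2.7,4,0,0,0,0],
    [0,2.7,4,0,0,0,0],
    [0,2.7,4,0,0,0,0],
    [0,2.7,3.6,0,0,0,0],
    [0,0,0,0,0,0,0],
    [0,0,0,0,0,0,0],
  ],
)

```text
time_s: 1.7
ee_pos: [0.5207, -0.0372, 0.2998]
eef_rot: [-3.141, 0.001, 0.241]
force: [0.1, -0.6, -0.3]
grip_width: 0.0941
grip_force: 0.0
```

>>> apply_moves(
  deltas=[
    [150,0.1,0,-3,0,0,0],
    [150,0,0,-3,0,0,0],
    [150,0,0,-3,0,0,0],
    [150,0,0,-1.5,0,0,0],
    [150,0,0,-0.7,0,0,0],
    [150,0,0,-0.6,0,0,0],
    [150,0,0,0,0,0,0],
  ],
)

```text
time_s: 2.4
ee_pos: [0.5216, -0.0381, 0.1825]
eef_rot: [3.142, -0.0, 0.239]
force: [-0.5, 0.3, 0.6]
grip_width: 0.0419
grip_force: 0.0
```

```bash
python3 - <<'E'
from h import *
a=snap("top","pics/top1.png")["img"][170:270,275:375];b=snap("side","pics/side1.png")["img"][170:270,240:340]
cv2.imwrite("pics/crop1.png",np.hstack([cv2.resize(x,(400,400),interpolation=cv2.INTER_CUBIC) for x in(a,b)])[:,:,::-1])
o=ctrl.get_obs();print(o["ee_pos"],o["grip_width"],o["force"])
E
```

```text
[ 0.5219251  -0.03787725  0.18321839] 0.038938251108823894 [0.00504749 0.31096422 0.42931028]
```

View pics/crop1.png

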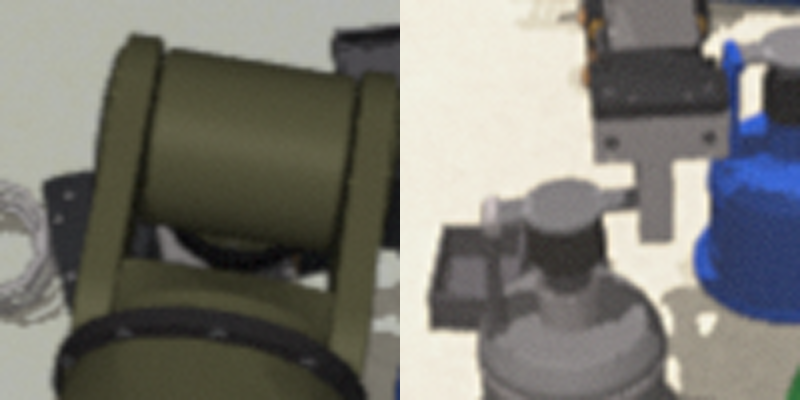

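The crop shows the near finger (about 656,200) covering the tongue's end, so the tongue lies between the jaws at the right height. Closing lightly.

>>> apply_moves(
  deltas=[
    [190,0,0,0,0,0,0],
    [215,0,0,0,0,0,0],
    [215,0,0,0,0,0,0],
    [215,0,0,0,0,0,0],
    [215,0,0,0,0,0,0],
    [215,0,0,0,0,0,0],
  ],
  grip_force=4,
)

```text
time_s: 3.1
ee_pos: [0.5215, -0.0367, 0.1824]
eef_rot: [-3.14, 0.0, 0.24]
force: [-1.1, 7.7, 1.3]
grip_width: 0.0181
grip_force: 4.0
```

>>> apply_moves(
  deltas=[
    [215,0,0.05,0,0,0,0],
    [215,0,0,0,0,0,0],
    [215,0,0,0,0,0,0],
  ],
)

```text
time_s: 3.4
ee_pos: [0.5215, -0.0364, 0.1824]
eef_rot: [-3.14, 0.0, 0.24]
force: [-1.7, 5.8, 0.3]
grip_width: 0.0182
grip_force: 4.0
```

>>> apply_moves(
  deltas=[
    [215,-0.02,0.08,0,0,0,0],
    [215,-0.02,0.04,0,0,0,0],
    [215,0,0,0,0,0,0],
  ],
)

```text
time_s: 3.7
ee_pos: [0.5214, -0.0359, 0.1825]
eef_rot: [3.142, -0.0, 0.24]
force: [-0.0, 1.8, 0.8]
grip_width: 0.0183
grip_force: 4.0
```

>>> apply_moves(
  deltas=[
    [215,0.05,0.01,0.97,0,0,0],
    [215,0.155,0.04,0.95,0,0,0],
    [215,0.255,0.06,0.93,0,0,0],
    [215,0.35,0.09,0.9,0,0,0],
    [215,0.445,0.11,0.85,0,0,0],
  ],
)

```text
time_s: 4.2
ee_pos: [0.5342, -0.0327, 0.2294]
eef_rot: [3.142, -0.0, 0.24]
force: [1.7, 3.1, -2.1]
grip_width: 0.0182
grip_force: 4.0
```

>>> apply_moves(
  deltas=[
    [215,0.535,0.14,0.8,0,0,0],
    [215,0.615,0.16,0.73,0,0,0],
    [215,0.69,0.18,0.66,0,0,0],
    [215,0.755,0.2,0.57,0,0,0],
    [215,0.81,0.21,0.49,0,0,0],
    [215,0.86,0.22,0.39,0,0,0],
  ],
)

```text
time_s: 4.8
ee_pos: [0.5771, -0.0216, 0.2653]
eef_rot: [3.141, 0.0, 0.24]
force: [-1.5, 2.0, -1.6]
grip_width: 0.0179
grip_force: 4.0
```

```bash
python3 - <<'E'
from h import *
b=snap("side","pics/side2.png")["img"][150:270,230:350]
cv2.imwrite("pics/crop2.png",cv2.resize(b,(480,480),interpolation=cv2.INTER_CUBIC)[:,:,::-1])
E
```

```text
(no output)
```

View pics/crop2.png

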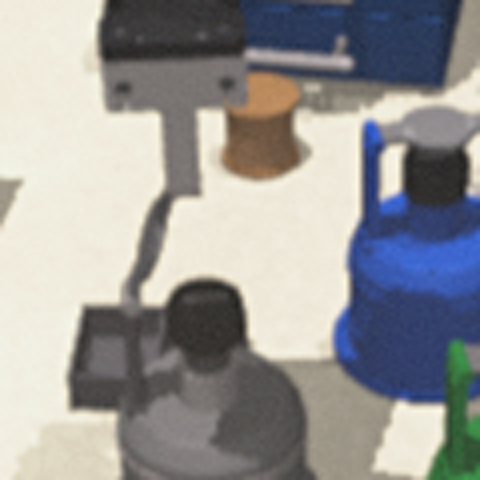

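The tab follows: it now stands at about 70° in the fingers (side crop 150,230), and the black cap (205,325) is uncovered. Continuing the arc.

>>> apply_moves(
  deltas=[
    [215,0.895,0.22,0.29,0,0,0],
    [215,0.92,0.225,0.19,0,0,0],
    [215,0.935,0.23,0.08,0,0,0],
    [215,0.94,0.23,-0.02,0,0,0],
    [215,0.93,0.23,-0.13,0,0,0],
  ],
)

```text
time_s: 5.35
ee_pos: [0.6233, -0.0102, 0.2693]
eef_rot: [3.141, -0.0, 0.24]
force: [-1.0, 2.2, 1.3]
grip_width: 0.0181
grip_force: 4.0
```

>>> apply_moves(
  deltas=[
    [215,0.91,0.22,-0.23,0,0,0],
    [215,0.88,0.215,-0.34,0,0,0],
    [215,0.84,0.205,-0.43,0,0,0],
    [215,0.65,0.16,-0.42,0,0,0],
    [215,0,0,0,0,0,0],
  ],
)

```text
time_s: 5.85
ee_pos: [0.6562, -0.002, 0.2539]
eef_rot: [-3.141, 0.0, 0.24]
force: [0.6, 4.2, 2.2]
grip_width: 0.0177
grip_force: 4.0
```

>>> apply_moves(
  deltas=[
    [170,0,0,0,0,0,0],
    [130,0,0,0,0,0,0],
    [130,0,0,0,0,0,0],
    [130,0,0,2,0,0,0],
    [130,0,0,4,0,0,0],
    [130,0,0,4,0,0,0],
    [130,-4,-1,0,0,0,0],
    [130,-4,-1,0,0,0,0],
    [130,-3,-0.5,0,0,0,0],
  ],
)

```text
time_s: 6.75
ee_pos: [0.5435, -0.0281, 0.3549]
eef_rot: [3.141, -0.0, 0.239]
force: [1.4, -0.0, -0.5]
grip_width: 0.046
grip_force: 0.0
```

```bash
python3 - <<'E'
from h import *
b=snap("side","pics/side3.png")["img"][150:270,220:340]
cv2.imwrite("pics/crop3.png",cv2.resize(b,(600,600),interpolation=cv2.INTER_CUBIC)[:,:,::-1])
o=ctrl.get_obs();print(o["ee_pos"],o["qpos"],o["grip_width"])
E
```

```text
[ 0.54097343 -0.02837403  0.35571589] [-1.19714770e-01  2.19205779e-01  1.33595485e+00 -6.63762379e-04
  1.58577549e+00  1.21218083e+00] 0.04628964793622958
```

View pics/crop3.png

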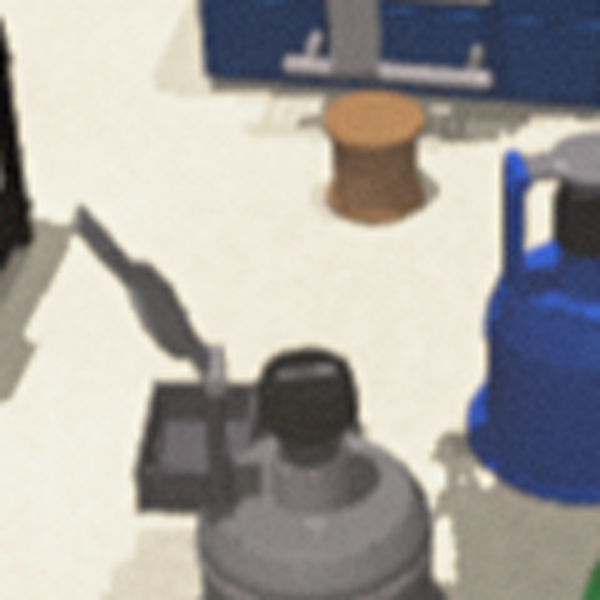

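The tab is folded back (side crop 80,210 to 215,355) and the cap (307,405) is free. Next I refine the cap's centre.

```bash
python3 - <<'E'
from h import *
s=dict(np.load("pics/side3.npz"))
for z in(.14,.15):print(atz(s,281.4,231.5,z).round(4))
for zt in (.15,.158,.166):
  c=np.array([.568,-.0245])
  a=np.linspace(0,2*np.pi,90)
  P=np.array([proj(s,[c[0]+.021*np.cos(t),c[1]+.021*np.sin(t),z]) for t in a for z in(zt,zt-.026)])
  print(zt,((P.min(0)-[220,150])*5).round(),((P.max(0)-[220,150])*5).round())
E
```

```text
[ 0.5691 -0.0272  0.14  ]
[ 0.5661 -0.0149  0.15  ]
0.15 [260. 366.] [356. 468.]
0.158 [259. 352.] [355. 455.]
0.166 [258. 337.] [355. 441.]
```

>>> apply_moves(
  deltas=[
    [108,0.9,0.13,-3,0,0,-0.14],
    [108,0.9,0.13,-3,0,0,-0.14],
    [108,0.9,0.13,-3,0,0,-0.14],
    [108,0,0,-3,0,0,-0.14],
    [108,0,0,-3,0,0,-0.14],
    [108,0,0,0,0,0,0],
    [108,0,0,0,0,0,0],
  ],
)

```text
time_s: 7.5
ee_pos: [0.5727, -0.0236, 0.2057]
eef_rot: [3.142, -0.0, -0.456]
force: [1.1, -0.3, 0.6]
grip_width: 0.0541
grip_force: 0.0
```

>>> apply_moves(
  deltas=[
    [108,-0.4,-0.1,-1,0,0,0],
    [108,0,0,0,0,0,0],
    [108,0,0,0,0,0,0],
  ],
)

```text
time_s: 7.8
ee_pos: [0.5686, -0.0245, 0.1954]
eef_rot: [-3.141, -0.001, -0.459]
force: [-0.4, -1.2, 0.2]
grip_width: 0.0546
grip_force: 0.0
```

```bash
python3 - <<'E'
from h import *
b=snap("side","pics/side4.png")["img"][150:270,220:340]
cv2.imwrite("pics/crop4.png",cv2.resize(b,(600,600),interpolation=cv2.INTER_CUBIC)[:,:,::-1])
o=ctrl.get_obs();print(o["ee_pos"],o["eef_rot"],o["qpos"],o["grip_width"],o["force"])
E
```

```text
[ 0.56870207 -0.02450884  0.19545955] [-3.14121847e+00 -9.74015011e-04 -4.59423762e-01] [-1.07417883e-01  3.71656789e-01  1.50884941e+00  1.61929009e-05
  1.26004316e+00  1.92279708e+00] 0.05423965579294562 [ 0.99644672  0.53169314 -0.00123279]
```

View pics/crop4.png

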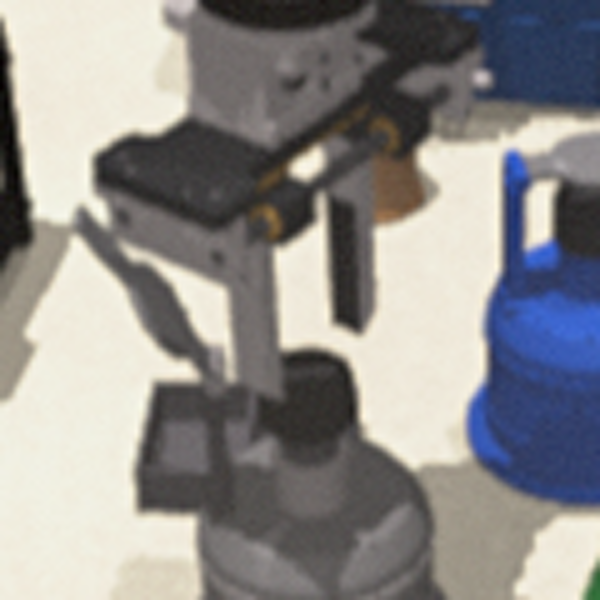

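The fingers straddle the cap, but the body's corner would pass close to the folded tab. I turn back 0.15 rad and descend, then use shorter strokes.

>>> apply_moves(
  deltas=[
    [108,-0.05,0,-1.5,0,0,0.14],
    [108,0,0,-1,0,0,0.01],
    [108,0,0,-1,0,0,0],
    [108,0,0,-0.4,0,0,0],
    [108,0,0,0,0,0,0],
    [108,0,0,0,0,0,0],
  ],
)

```text
time_s: 8.45
ee_pos: [0.5682, -0.0245, 0.1561]
eef_rot: [-3.141, -0.0, -0.311]
force: [0.6, 0.3, -0.1]
grip_width: 0.0544
grip_force: 0.0
```

>>> apply_moves(
  deltas=[
    [120,0,0,0,0,0,0],
    [130,0,0,0,0,0,0],
    [140,0,0,0,0,0,0],
    [150,0,0,0,0,0,0],
    [150,0,0,0,0,0,0],
    [150,0,0,0,0,0,0],
  ],
  grip_force=4,
)

```text
time_s: 9.05
ee_pos: [0.5682, -0.0241, 0.1559]
eef_rot: [-3.141, -0.0, -0.31]
force: [2.5, 5.2, 0.5]
grip_width: 0.042
grip_force: 4.0
```

>>> apply_moves(
  deltas=[
    [150,0.03,0.08,0,0,0,0],
    [150,0.01,0.04,0,0,0,0],
    [150,0,0,0,0,0,0],
  ],
)

```text
time_s: 9.35
ee_pos: [0.5684, -0.0234, 0.1557]
eef_rot: [3.141, -0.0, -0.31]
force: [-0.9, 2.6, 0.8]
grip_width: 0.0418
grip_force: 4.0
```

>>> apply_moves(
  deltas=[
    [160,0.02,0.06,0,0,0,0],
    [165,0,0,0,0,0,0],
    [165,0,0,0,0,0,0],
  ],
  grip_force=40,
)

```text
time_s: 9.65
ee_pos: [0.5685, -0.023, 0.1557]
eef_rot: [3.141, 0.0, -0.31]
force: [-1.0, -3.1, 0.7]
grip_width: 0.0413
grip_force: 40.0
```

>>> apply_moves(
  deltas=[
    [165,0,0,-0.2,0,0,0],
    [165,0,0,-0.2,0,0,0],
    [165,0,0,-0.2,0,0,0],
    [165,0,0,0,0,0,0],
  ],
)

```text
time_s: 10.05
ee_pos: [0.5685, -0.0228, 0.1493]
eef_rot: [3.141, 0.0, -0.31]
force: [0.3, -4.2, -0.4]
grip_width: 0.0412
grip_force: 40.0
```

>>> apply_moves(
  deltas=[
    [165,-0.01,-0.06,-0.1,0,0,0],
    [165,0,0,-0.1,0,0,0],
    [165,0,0,-0.1,0,0,0],
    [165,0,0,0,0,0,0],
  ],
)

```text
time_s: 10.45
ee_pos: [0.5685, -0.0231, 0.1466]
eef_rot: [-3.141, 0.0, -0.31]
force: [0.0, -2.0, 0.2]
grip_width: 0.0413
grip_force: 40.0
```

>>> apply_moves(
  deltas=[
    [165,0,0,-0.1,0,0,0],
    [165,0,0,-0.1,0,0,0],
    [165,0,0,0,0,0,0],
  ],
)

```text
time_s: 10.75
ee_pos: [0.5685, -0.0232, 0.1446]
eef_rot: [-3.141, 0.0, -0.31]
force: [0.3, -1.0, -0.1]
grip_width: 0.0412
grip_force: 40.0
```

>>> apply_moves(
  deltas=[
    [165,0,0,-0.1,0,0,0],
    [165,0,0,-0.05,0,0,0],
    [165,0,0,0,0,0,0],
  ],
)

```text
time_s: 11.05
ee_pos: [0.5685, -0.0232, 0.1431]
eef_rot: [-3.142, 0.0, -0.31]
force: [0.8, -0.3, 0.8]
grip_width: 0.0413
grip_force: 40.0
```

>>> apply_moves(
  deltas=[
    [165,0,0,-0.1,0,0,0],
    [165,0,0,-0.05,0,0,0],
    [165,0,0,0,0,0,0],
  ],
)

```text
time_s: 11.35
ee_pos: [0.5686, -0.0232, 0.1418]
eef_rot: [-3.141, -0.0, -0.31]
force: [0.4, -0.1, 3.0]
grip_width: 0.0413
grip_force: 40.0
```

```bash
python3 - <<'E'
from h import *
import os
b=snap("side","pics/side5.png")["img"][150:270,220:340]
cv2.imwrite("pics/crop5.png",cv2.resize(b,(600,600),interpolation=cv2.INTER_CUBIC)[:,:,::-1])
o=ctrl.get_obs();print(o["ee_pos"],o["force"],o["moment"],o["tau"])
E
```

```text
[ 0.56857082 -0.02322783  0.14186696] [ 0.27151943 -0.1378784   1.98066525] [-0.05707714  0.03836973  0.02155363] [ 6.00241078e-02 -5.61980689e+01 -3.16761374e+01  1.11631521e-01
 -1.25204078e-01  8.78207793e-03]
```

View pics/crop5.png

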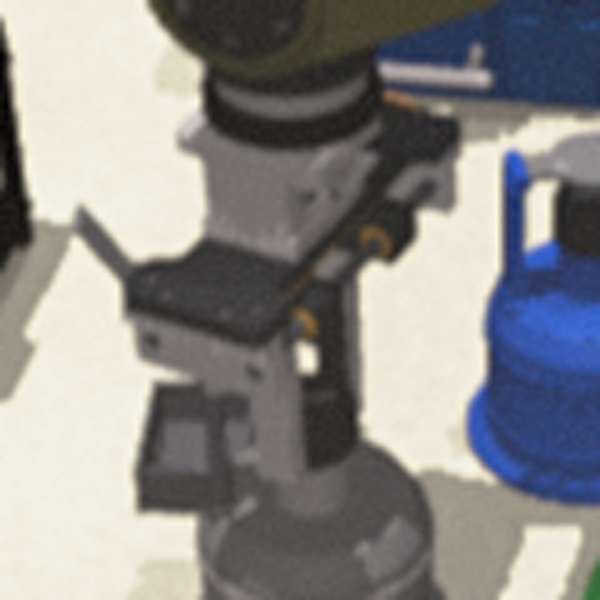

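The cap has gone down with the fingers and now feels the spring. Pressing on in small steps.

>>> apply_moves(
  deltas=[
    [165,0,0,-0.1,0,0,0],
    [165,0,0,-0.1,0,0,0],
    [165,0,0,0,0,0,0],
  ],
)

```text
time_s: 11.7
ee_pos: [0.5688, -0.0233, 0.1403]
eef_rot: [-3.141, -0.001, -0.31]
force: [-1.8, 0.2, 8.5]
grip_width: 0.0414
grip_force: 40.0
```

>>> apply_moves(
  deltas=[
    [165,0,0,-0.1,0,0,0],
    [165,0,0,-0.1,0,0,0],
    [165,0,0,-0.05,0,0,0],
    [165,0,0,0,0,0,0],
  ],
)

```text
time_s: 12.1
ee_pos: [0.569, -0.0233, 0.1385]
eef_rot: [-3.141, -0.002, -0.31]
force: [-4.0, 0.3, 14.3]
grip_width: 0.0416
grip_force: 40.0
```

>>> apply_moves(
  deltas=[
    [165,-0.05,0,-0.1,0,0,0],
    [165,-0.03,0,-0.02,0,0,0],
    [165,0,0,0,0,0,0],
  ],
)

```text
time_s: 12.4
ee_pos: [0.5687, -0.0233, 0.1379]
eef_rot: [-3.141, -0.004, -0.31]
force: [-0.7, -0.1, 16.8]
grip_width: 0.0412
grip_force: 40.0
```

>>> apply_moves(
  deltas=[
    [165,0,0,-0.04,0,0,0],
    [165,0,0,0,0,0,0.05],
    [165,0,0,0,0,0,0.05],
    [165,0,0,0,0,0,0.05],
    [165,0,0,0,0,0,0],
  ],
)

```text
time_s: 12.9
ee_pos: [0.5687, -0.0234, 0.1376]
eef_rot: [-3.141, -0.004, -0.159]
force: [-1.2, 0.7, 19.1]
grip_width: 0.0416
grip_force: 40.0
```

```bash
python3 - <<'E'
from h import *
o=ctrl.get_obs();print(o["ee_pos"],o["force"],o["moment"],o["eef_rot"])
E
```

```text
[ 0.56873389 -0.02338584  0.13764335] [-1.19489081  0.67118064 19.07230902] [-0.12719089  0.4167903  -0.0384848 ] [-3.14139195 -0.00375092 -0.15850348]
```

>>> apply_moves(
  deltas=[
    [165,0,0,0,0,0,0.1],
    [165,0,0,0.01,0,0,0.1],
    [165,0,0,0,0,0,0.1],
    [165,0,0,0.01,0,0,0.1],
    [165,0,0,0,0,0,0],
  ],
)

```text
time_s: 13.4
ee_pos: [0.5688, -0.0236, 0.1379]
eef_rot: [3.14, -0.004, 0.243]
force: [-1.2, -1.7, 16.9]
grip_width: 0.0415
grip_force: 40.0
```

```bash
python3 - <<'E'
from h import *
o=ctrl.get_obs();print(o["ee_pos"],o["force"],o["moment"],o["eef_rot"],o["grip_width"])
E
```

```text
[ 0.56880693 -0.0235662   0.13787026] [-1.24557737 -1.66999595 16.90907138] [-0.34125068  0.26017938  0.02201781] [ 3.1399649  -0.00363648  0.24330381] 0.041491513598853974
```

Low yaw moment shows that the cap is turning. Finishing this stroke.

>>> apply_moves(
  deltas=[
    [165,0,-0.02,0,0,0,0.1],
    [165,0,-0.02,0.01,0,0,0.1],
    [165,0,0,0,0,0,0.1],
    [165,0,0,0.01,0,0,0.1],
    [165,0,0,0.01,0,0,0.1],
    [165,0,0,0,0,0,0.05],
    [165,0,0,0,0,0,0],
  ],
)

```text
time_s: 14.1
ee_pos: [0.569, -0.0239, 0.1382]
eef_rot: [3.138, -0.003, 0.792]
force: [-0.7, -1.7, 16.3]
grip_width: 0.0416
grip_force: 40.0
```

>>> apply_moves(
  deltas=[
    [165,0,0,0.1,0,0,0],
    [165,0,0,0.1,0,0,0],
    [165,0,0,0.1,0,0,0],
    [165,0,0,0.05,0,0,0],
    [165,0,0,0,0,0,0],
  ],
)

```text
time_s: 14.6
ee_pos: [0.5687, -0.0239, 0.1408]
eef_rot: [3.139, -0.002, 0.79]
force: [2.5, -1.0, 7.9]
grip_width: 0.0415
grip_force: 40.0
```

>>> apply_moves(
  deltas=[
    [165,0,0,0.1,0,0,0],
    [140,0,0,0.05,0,0,0],
    [108,0,0,0,0,0,0],
    [108,0,0,0,0,0,0],
    [108,0,0,0.3,0,0,-0.12],
    [108,0,0,0.3,0,0,-0.14],
    [108,0,0,0.3,0,0,-0.14],
    [108,0,0,0,0,0,-0.14],
    [108,0,0,0,0,0,-0.14],
    [108,0,0,0,0,0,-0.14],
  ],
  grip_force=10,
)

```text
time_s: 15.6
ee_pos: [0.5674, -0.0235, 0.1497]
eef_rot: [-3.141, 0.001, -0.036]
force: [0.2, 0.4, 0.1]
grip_width: 0.0538
grip_force: 0.0
```

>>> apply_moves(
  deltas=[
    [108,0,0,0,0,0,-0.14],
    [108,0,0,0,0,0,-0.14],
    [120,0,0,0,0,0,0],
    [130,0,0,0,0,0,0],
    [140,0,0,0,0,0,0],
    [150,0,0,0,0,0,0],
    [150,0,0,0,0,0,0],
    [150,0,0,0,0,0,0],
  ],
  grip_force=6,
)

```text
time_s: 16.4
ee_pos: [0.5677, -0.0234, 0.1501]
eef_rot: [-3.141, 0.0, -0.309]
force: [0.9, 3.9, -0.2]
grip_width: 0.0419
grip_force: 6.0
```

```bash
python3 - <<'E'
from h import *
b=snap("side","pics/side6.png")["img"][150:270,220:340]
cv2.imwrite("pics/crop6.png",cv2.resize(b,(600,600),interpolation=cv2.INTER_CUBIC)[:,:,::-1])
E
```

```text
(no output)
```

View pics/crop6.png

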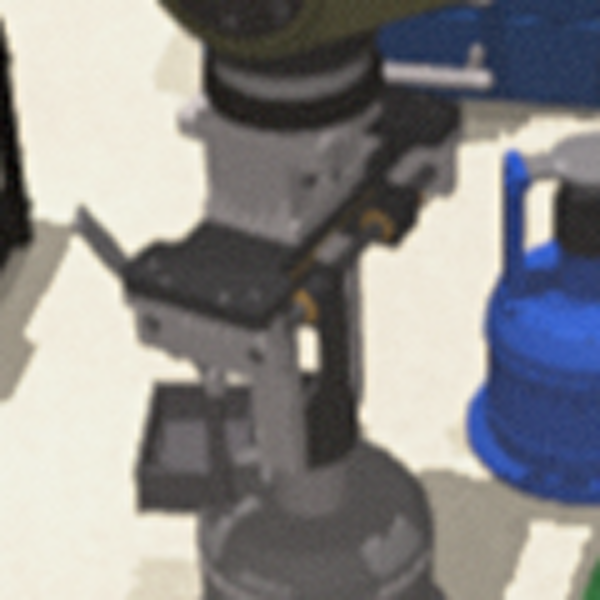

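The cap sits low between the pads and the folded tab hasn't moved. Second stroke.

>>> apply_moves(
  deltas=[
    [160,0.02,0.06,0,0,0,0],
    [165,0,0,0,0,0,0],
    [165,0,0,0,0,0,0.1],
    [165,0,0,0.01,0,0,0.1],
    [165,0,0,0,0,0,0.1],
    [165,0,0,0.01,0,0,0.1],
    [165,0,-0.02,0,0,0,0.1],
    [165,0,0,0.01,0,0,0.1],
  ],
  grip_force=20,
)

```text
time_s: 17.25
ee_pos: [0.5679, -0.0238, 0.1505]
eef_rot: [3.141, 0.0, 0.294]
force: [-0.1, -2.8, -0.6]
grip_width: 0.0417
grip_force: 20.0
```

>>> apply_moves(
  deltas=[
    [165,0,0,0.01,0,0,0.1],
    [165,0,-0.02,0,0,0,0.1],
    [165,0,0,0.01,0,0,0.1],
    [165,0,0,0,0,0,0.1],
    [165,0,0,0.01,0,0,0.1],
    [165,0,0,0,0,0,0],
  ],
)

```text
time_s: 17.85
ee_pos: [0.5682, -0.0242, 0.1508]
eef_rot: [3.14, 0.0, 0.791]
force: [2.7, -4.1, -1.5]
grip_width: 0.0415
grip_force: 20.0
```

```bash
python3 - <<'E'
from h import *
o=ctrl.get_obs();print(o["ee_pos"],o["force"],o["moment"],o["eef_rot"],o["grip_width"])
E
```

```text
[ 0.56817308 -0.02421548  0.15081284] [ 2.74268343 -4.1121354  -1.49859157] [-0.89572491 -0.60418135  0.00579533] [3.14018861e+00 3.50371552e-04 7.91157038e-01] 0.04154716313684642
```

>>> apply_moves(
  deltas=[
    [140,0,0,0,0,0,0],
    [108,0,0,0,0,0,0],
    [108,0,0,0,0,0,0],
    [108,0,0,0,0,0,-0.14],
    [108,0,0,0,0,0,-0.14],
    [108,0,0,0,0,0,-0.14],
    [108,0,0.02,0,0,0,-0.14],
    [108,0,0,0,0,0,-0.14],
    [108,0,0,0,0,0,-0.14],
    [108,0,0,0,0,0,0],
  ],
  grip_force=6,
)

```text
time_s: 18.85
ee_pos: [0.5679, -0.0231, 0.1507]
eef_rot: [-3.141, 0.0, -0.053]
force: [-0.1, -0.3, 0.5]
grip_width: 0.0542
grip_force: 0.0
```

>>> apply_moves(
  deltas=[
    [120,0,0,0,0,0,0],
    [130,0,0,0,0,0,0],
    [140,0,0,0,0,0,0],
    [150,0,0,0,0,0,0],
    [150,0,0,0,0,0,0],
    [150,0,0,0,0,0,0],
  ],
  grip_force=10,
)

```text
time_s: 19.45
ee_pos: [0.5679, -0.0233, 0.1507]
eef_rot: [-3.142, 0.0, -0.05]
force: [0.2, 0.0, 0.9]
grip_width: 0.042
grip_force: 10.0
```

>>> apply_moves(
  deltas=[
    [160,0,0,0,0,0,0.08],
    [160,0,0,0.01,0,0,0.08],
    [160,0,0,0,0,0,0.08],
    [160,0,0,0,0,0,0.08],
    [160,0,0,0.01,0,0,0.05],
    [160,0,0,0,0,0,0],
  ],
)

```text
time_s: 20.05
ee_pos: [0.5678, -0.0236, 0.1509]
eef_rot: [3.141, 0.0, 0.32]
force: [-1.7, -3.6, 0.3]
grip_width: 0.0417
grip_force: 10.0
```

```bash
python3 - <<'E'
from h import *
o=ctrl.get_obs();print(o["ee_pos"],o["force"],o["moment"],o["eef_rot"],o["grip_width"])
E
```

```text
[ 0.56779885 -0.02357672  0.15090796] [-1.69454256 -3.55412899  0.29067075] [-0.56104482  0.23671124 -0.22451118] [3.14132303e+00 4.88285745e-04 3.20291281e-01] 0.041650320492791
```

>>> apply_moves(
  deltas=[
    [160,0,-0.03,0,0,0,0.06],
    [160,0,0,0,0,0,0.06],
    [160,0,0,0,0,0,0],
  ],
)

```text
time_s: 20.35
ee_pos: [0.568, -0.0237, 0.151]
eef_rot: [3.141, -0.0, 0.439]
force: [1.1, -1.8, -0.4]
grip_width: 0.0421
grip_force: 10.0
```

```bash
python3 - <<'E'
from h import *
o=ctrl.get_obs();print(o["ee_pos"],o["force"],o["moment"],o["eef_rot"],o["grip_width"])
E
```

```text
[ 0.56802498 -0.02369447  0.15095634] [ 1.10628992 -1.84457751 -0.37051166] [-0.3914783  -0.08928146 -0.04594022] [ 3.14131597e+00 -2.08113628e-04  4.39244772e-01] 0.04211631256671182
```

Confirming the stop with a firmer grip.

>>> apply_moves(
  deltas=[
    [165,0,0,0,0,0,0],
    [165,0,0,0,0,0,0],
    [165,0,0,0,0,0,0.05],
    [165,0,0,0,0,0,0],
  ],
  grip_force=25,
)

```text
time_s: 20.75
ee_pos: [0.568, -0.0237, 0.151]
eef_rot: [3.141, -0.0, 0.489]
force: [0.6, -3.2, -0.7]
grip_width: 0.0417
grip_force: 25.0
```

```bash
python3 - <<'E'
from h import *
o=ctrl.get_obs();print(o["ee_pos"],o["force"],o["moment"],o["eef_rot"],o["grip_width"])
E
```

```text
[ 0.56800685 -0.02368212  0.15097692] [ 0.62454141 -3.24386167 -0.68304962] [-0.62164004 -0.20181501 -0.62818096] [ 3.14141039e+00 -1.94820622e-04  4.88927884e-01] 0.041687704900758266
```

0.63 N m of resistance means it is hard on the stop. I unload it, release and rise.

>>> apply_moves(
  deltas=[
    [165,0,0,0,0,0,-0.03],
    [150,0,0,0,0,0,0],
    [108,0,0,0,0,0,0],
    [108,0,0,0,0,0,0],
    [108,0,0,0,0,0,0],
    [108,0,0,1,0,0,0],
    [108,0,0,3,0,0,0],
    [108,0,0,4,0,0,0],
    [108,0,0,4,0,0,0],
    [108,0,0,0,0,0,0],
  ],
  grip_force=4,
)

```text
time_s: 21.75
ee_pos: [0.5692, -0.0236, 0.2774]
eef_rot: [3.137, -0.008, 0.46]
force: [-0.4, -0.9, 0.5]
grip_width: 0.054
grip_force: 0.0
```

>>> apply_moves(
  deltas=[
    [108,-3,0,2,0,0,0],
    [108,-3,0,0,0,0,0],
    [108,0,0,0,0,0,0],
  ],
)

```text
time_s: 22.05
ee_pos: [0.5059, -0.0234, 0.292]
eef_rot: [3.141, -0.001, 0.46]
force: [0.2, -0.1, 0.0]
grip_width: 0.0544
grip_force: 0.0
```

```bash
python3 - <<'E'
from h import *
b=snap("side","pics/side7.png")["img"]
cv2.imwrite("pics/crop7.png",cv2.resize(b[150:300,200:350],(600,600),interpolation=cv2.INTER_CUBIC)[:,:,::-1])
o=ctrl.get_obs();print(o["ee_pos"],o["force"],o["grip_width"])
E
```

```text
[ 0.50717979 -0.0235004   0.2918042 ] [1.73930336 0.83420794 0.02671749] 0.05427042967173395
```

View pics/crop7.png

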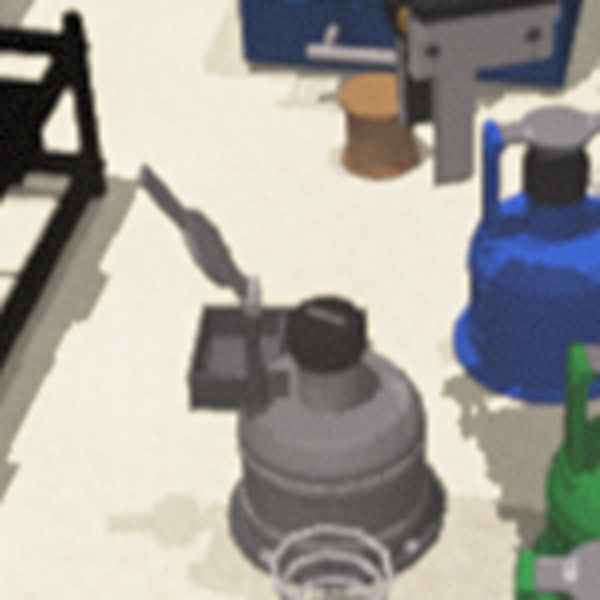

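The tab is folded back (145,170), the cap's mark has turned (325,318), and the gripper is clear with the neighbours unmoved. Handing in.

```bash
python3 -c "
from station import ctrl
print(ctrl.hand_in())"
```

```text
the job is handed in; nothing more can be done
None
```

I folded the grey canister's tab back to about 2.19 rad and unscrewed its cap until it came up hard against its stop, then withdrew the gripper clear and handed the job in at about 22 s; the hand-in returned no verdict.

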